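# Load the press rack with rubber wheels in reverse order

## Robot

A 6-joint arm with a two-finger parallel gripper is mounted at the origin on the work surface. World frame = base frame: x ahead of the robot, y to its left, z up, the work surface at z = 0. Lengths are in m, angles in rad, forces in N, time in s.
With the tool pointing down it reaches from about 0.35 to 0.975 m from the base axis. Payload 4.9 kg.
Tool frame: the origin (TCP) lies at the very end of the fingers, on their centre line; the grasp point (between the pads) lies 19 mm behind it; z points along the fingers, x is the direction in which the jaws open and shut, and the axes are right-handed (so a half turn about z gives the same grasp; the last joint's range is limited). The gripper opens to 85 mm and grips with 20 to 120 N. Pads are 22 mm wide; open, the fingers measure 114 mm over their backs; the gripper's body (76 mm by 85 mm) begins 54 mm behind the grasp point. The pads swing forward as they close: fully open they stand 13 mm farther back than shut.
Start: joints at [1.211, 0.053, 1.613, -0, 1.476, -0.119], TCP at [0.149, 0.607, 0.196] pointing down, gripper open.
Joint ranges: [-3.01, 3.01], [-1.01, 2.22], [0.06, 2.58], [-1.02, 4.17], [0.09, 2.62], [-3.14, 3.14]. Speed limits (rad/s): [2.57, 2.57, 3.14, 3.14, 3.14, 3.14].

## Interface

Orientations are given as a rotation vector (axis times angle).
In Python, from station import ctrl gives the robot as it stands.
- The arm moves only by the shell command python3 -m handwheel 'ROWS' [OPENING] [FORCE]. ROWS is a JSON object of lists of equal length, an entry for each row: "offset": the shift along the world's x, y, z in units of 40 mm (1.0 is 40 mm), a list of three; "roll": the turn about the world's z in units of 6 degrees (1.0 is 6 degrees). A call has exactly 10 rows; each row is the pose to reach, as a shift and turn from the pose commanded when the call began; what a row does not reach only later rows make up. A row lasts 1/10 s, in which the tool goes at most 50 mm and 8.59 degrees, less where a joint would pass 70% of its speed; a pose out of reach is approached as far as the arm can. A call with a gripper value outside its range is refused whole. OPENING is the finger opening in mm, from 0 to 85.4, set as the call begins (- or left out, the last holds). The fingers move at their own pace and stop on an object; FORCE is the grip in N (left out, the last holds). Time passes only in rows, so rows that repeat a pose let the fingers close, or fill a call up. It gives the time, the measured TCP pose, the force and the opening at its end, in the units of the state.
- ctrl.get_obs(): the state, without advancing time (a new reading comes with each control period).
- ctrl.get_image(name): name is "side" or "top"; returns a dict with "img" (400x640x3 uint8, red, green, blue), "fx", "fy", "cx", "cy" (pixels), "T" (4x4, takes a point from camera to world coordinates). Camera axes: x right, y down, z forward; pixel columns grow to the right and rows downward; lengths in m; the calibration is good to about 2 mm. A picture is of the moment at which its call begins. There is no depth.
- ctrl.finish_job(): hands the job in, once; it reports no verdict.
The state is a dict: "t": time; "q": joint angles; "dq": joint speeds; "effort": joint torques, N m; "tool_pos": TCP position; "tool_rot": TCP orientation; "contact_force": force on the tool from outside, world axes, zero at the start; "wrist_torque": the same for the moment, N m; "opening": finger opening in m.
Only numpy, scipy, OpenCV 4.12 (cv2) and the standard library are available. Lean on these libraries where they do the work, as an engineer would, in place of code of your own. Each camera call takes 0.05 s, during which the arm holds its last target.

## Task

Move the four rubber wheels from their coloured squares on the storage rack onto the posts of the green press rack, in reverse order: seen from the robot, the wheel that stood at the left end of the storage row goes on the post at the right end, the second from the left on the second post from the right, and so on. Each wheel must end fully down on its post, flat and let go; leave the bottle and the tin where they stand.

Things in the scene. Friction and masses are not known exactly. Their poses are not given: they have to be found in the camera images.
- wheel_red_mid (a point): Loose black rubber wheel with a red bush round its centre hole; diameter 56, height 44 (the bush stands 1 mm proud on top), hole diameter 26 right through, about 0.12 kg. It stands with its axis upright. This point is its centre, half-way up; z is its axis.
- wheel_yellow_mid (a point): Loose black rubber wheel with a yellow bush round its centre hole; diameter 56, height 44 (the bush stands 1 mm proud on top), hole diameter 26 right through, about 0.12 kg. It stands with its axis upright. This point is its centre, half-way up; z is its axis.
- wheel_blue_mid (a point): Loose black rubber wheel with a blue bush round its centre hole; diameter 56, height 44 (the bush stands 1 mm proud on top), hole diameter 26 right through, about 0.12 kg. It stands with its axis upright. This point is its centre, half-way up; z is its axis.
- wheel_white_mid (a point): Loose black rubber wheel with a white bush round its centre hole; diameter 56, height 44 (the bush stands 1 mm proud on top), hole diameter 26 right through, about 0.12 kg. It stands with its axis upright. This point is its centre, half-way up; z is its axis.
- seat_red: Fixed red plastic square, 70 x 70 x 4 thick, on the storage rack, with a steel post of diameter 10 rising 25 above its top face at the centre. The red wheel stands on it at the start, the post in its hole; it stays behind and so records that wheel's starting place. Origin: centre of its underside; axes parallel to the storage rack's.
- seat_yellow: Fixed yellow plastic square, 70 x 70 x 4 thick, on the storage rack, with a steel post of diameter 10 rising 25 above its top face at the centre. The yellow wheel stands on it at the start, the post in its hole; it stays behind and so records that wheel's starting place. Origin: centre of its underside; axes parallel to the storage rack's.
- seat_blue: Fixed blue plastic square, 70 x 70 x 4 thick, on the storage rack, with a steel post of diameter 10 rising 25 above its top face at the centre. The blue wheel stands on it at the start, the post in its hole; it stays behind and so records that wheel's starting place. Origin: centre of its underside; axes parallel to the storage rack's.
- seat_white: Fixed white plastic square, 70 x 70 x 4 thick, on the storage rack, with a steel post of diameter 10 rising 25 above its top face at the centre. The white wheel stands on it at the start, the post in its hole; it stays behind and so records that wheel's starting place. Origin: centre of its underside; axes parallel to the storage rack's.
- storage_rack: Fixed plywood board 84 (x) x 330 (y) x 12 high carrying the four coloured squares in one row along its y axis, at y = -117, -39, 39 and 117, in an order that changes. Origin: centre of its underside on the bench; x points away from the robot, y to the robot's left, both within about 0.15 rad. The two racks lie one behind the other, either one nearer.
- press_rack: Fixed green steel rack 84 (x) x 330 (y), top face 20 above the bench, with four bare steel posts of diameter 10 rising 30 above that face at y = -117, -39, 39 and 117 (x = 0), empty at the start; a green end plate 6 thick and 36 high stands at each end (y = -168 and 168). Origin: centre of its underside on the bench; x points away from the robot, y to the robot's left, both within about 0.15 rad. A wheel fully down on it has its centre 42 above this origin.
- bottle_mid (a point): Bystander: loose white plastic bottle with a red cap, diameter 66, height 170, standing on the bench right of the racks. This point is its centre, half-way up.
- tin_mid (a point): Bystander: loose open dark steel tin, rim diameter 70, height 75, standing on the bench left of the racks. This point is its centre, half-way up.

How it is judged:
At the end, for the whole second after the job is handed in: Each wheel is on the press rack post that mirrors its starting place (left end to right end and so on, by the coloured squares): centre within 14 mm of the post along each rack axis, 36 to 48 mm above the rack's underside, within 0.12 rad of upright, slower than 0.02 m/s, released (((y of seat_red in the frame of storage_rack between -0.147 and -0.087 m and y of wheel_red_mid in the frame of press_rack between 0.103 and 0.131 m) or (y of seat_red in the frame of storage_rack between -0.069 and -0.009 m and y of wheel_red_mid in the frame of press_rack between 0.025 and 0.053 m) or (y of seat_red in the frame of storage_rack between 0.009 and 0.069 m and y of wheel_red_mid in the frame of press_rack between -0.053 and -0.025 m) or (y of seat_red in the frame of storage_rack between 0.087 and 0.147 m and y of wheel_red_mid in the frame of press_rack between -0.131 and -0.103 m)) and x of wheel_red_mid in the frame of press_rack between -0.014 and 0.014 m and z of wheel_red_mid in the frame of press_rack between 0.036 and 0.048 m and angle between each of wheel_red_mid, wheel_yellow_mid, wheel_blue_mid, wheel_white_mid's own z axis and vertical below 0.12 rad and linear speed of each of wheel_red, wheel_yellow, wheel_blue, wheel_white below 0.02 m/s and ((y of seat_yellow in the frame of storage_rack between -0.147 and -0.087 m and y of wheel_yellow_mid in the frame of press_rack between 0.103 and 0.131 m) or (y of seat_yellow in the frame of storage_rack between -0.069 and -0.009 m and y of wheel_yellow_mid in the frame of press_rack between 0.025 and 0.053 m) or (y of seat_yellow in the frame of storage_rack between 0.009 and 0.069 m and y of wheel_yellow_mid in the frame of press_rack between -0.053 and -0.025 m) or (y of seat_yellow in the frame of storage_rack between 0.087 and 0.147 m and y of wheel_yellow_mid in the frame of press_rack between -0.131 and -0.103 m)) and x of wheel_yellow_mid in the frame of press_rack between -0.014 and 0.014 m and z of wheel_yellow_mid in the frame of press_rack between 0.036 and 0.048 m and ((y of seat_blue in the frame of storage_rack between -0.147 and -0.087 m and y of wheel_blue_mid in the frame of press_rack between 0.103 and 0.131 m) or (y of seat_blue in the frame of storage_rack between -0.069 and -0.009 m and y of wheel_blue_mid in the frame of press_rack between 0.025 and 0.053 m) or (y of seat_blue in the frame of storage_rack between 0.009 and 0.069 m and y of wheel_blue_mid in the frame of press_rack between -0.053 and -0.025 m) or (y of seat_blue in the frame of storage_rack between 0.087 and 0.147 m and y of wheel_blue_mid in the frame of press_rack between -0.131 and -0.103 m)) and x of wheel_blue_mid in the frame of press_rack between -0.014 and 0.014 m and z of wheel_blue_mid in the frame of press_rack between 0.036 and 0.048 m and ((y of seat_white in the frame of storage_rack between -0.147 and -0.087 m and y of wheel_white_mid in the frame of press_rack between 0.103 and 0.131 m) or (y of seat_white in the frame of storage_rack between -0.069 and -0.009 m and y of wheel_white_mid in the frame of press_rack between 0.025 and 0.053 m) or (y of seat_white in the frame of storage_rack between 0.009 and 0.069 m and y of wheel_white_mid in the frame of press_rack between -0.053 and -0.025 m) or (y of seat_white in the frame of storage_rack between 0.087 and 0.147 m and y of wheel_white_mid in the frame of press_rack between -0.131 and -0.103 m)) and x of wheel_white_mid in the frame of press_rack between -0.014 and 0.014 m and z of wheel_white_mid in the frame of press_rack between 0.036 and 0.048 m); the robot touches nothing.
It fails at once if the bottle is shifted or knocked over (its centre moves more than 30 mm) (distance of bottle_mid from where it was at the start of the episode above 0.03 m).
It fails at once if the tin is shifted or knocked over (its centre moves more than 30 mm) (distance of tin_mid from where it was at the start of the episode above 0.03 m).
It also fails if it takes over 90 s, if anything falls off the work surface, if the arm or the gripper's body presses on something with over 40 N, if the wrist force passes 120 N, or if a joint passes its speed limit or range.

## Working session

There is one attempt and no reset: what is moved stays moved. The work goes in short steps, Python scripts to look and compute and a shell command to move; the robot and the scene stay as the last step left them, time stands still between calls to the robot, and variables do not carry over. Pictures are saved under pics/ and viewed, and the job is handed in when it is done.

```bash
ls; mkdir -p pics; python3 - <<'E'
from station import ctrl
import cv2
o=ctrl.get_obs()
for k in o: print(k,o[k])
for n in("top","side"):
    d=ctrl.get_image(n); cv2.imwrite(f"pics/{n}0.png",d["img"][:,:,::-1]); print(n,d["fx"],d["fy"],d["cx"],d["cy"]); print(d["T"])
E
```

```text
pics
t 0.0
q [ 1.21099778e+00  5.33699579e-02  1.61431958e+00 -1.17766164e-06
  1.47598077e+00 -1.18971693e-01]
dq [ 3.68040432e-04 -8.99596384e-04 -3.86928373e-06 -5.94187377e-04
  4.55844666e-04 -1.32304109e-03]
effort [-8.97542814e-04 -3.93701792e+01 -3.70173562e+01 -2.12835416e-04
  7.50994252e-03  6.25903382e-06]
tool_pos [0.14879987 0.60630558 0.19453969]
tool_rot [ 2.4713507   1.93784373 -0.00278714]
contact_force [-0.53926673 -0.0461996   0.67246925]
wrist_torque [-0.01661554 -0.02449921 -0.04187865]
opening 0.08548909677231602
top 486.663780408982 486.663780408982 324.18837110984 205.7825093922363
[[ 5.13479735e-03 -9.88671617e-01  1.50006893e-01  3.77853761e-01]
 [-9.99886294e-01 -7.20312485e-03 -1.32481352e-02  1.33656170e-03]
 [ 1.41785736e-02 -1.49921810e-01 -9.88596186e-01  1.38877390e+00]
 [ 0.00000000e+00  0.00000000e+00  0.00000000e+00  1.00000000e+00]]
side 416.01498868381447 416.01498868381447 316.21833556533846 195.4317955223812
[[-0.99492296 -0.0386333   0.09292885  0.45046924]
 [-0.09853394  0.56183171 -0.8213624   0.93354413]
 [-0.02047843 -0.82634896 -0.56278596  0.70831798]
 [ 0.          0.          0.          1.        ]]
```

View pics/top0.png

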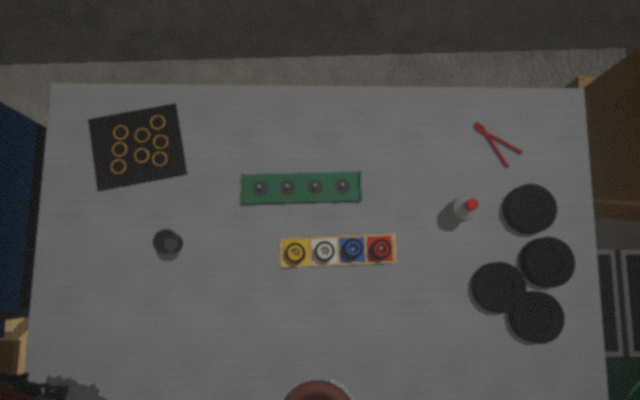

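View pics/side0.png

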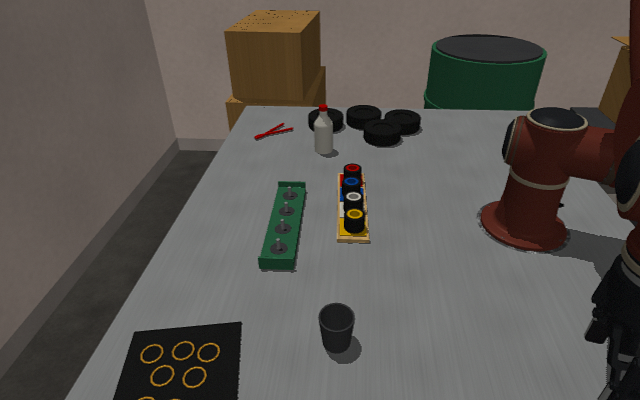

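The top view shows the storage row from the left as yellow (294,252), white (324,251), blue (352,248), red (380,248). The press rack lies beyond it at (301,188), the tin at (168,243) and the bottle at (466,209). Next I measure positions.

```bash
cat > h.py <<'E'
import numpy as np, cv2
from station import ctrl
def ray(d,u,v,z):
    T=np.array(d["T"]);r=T[:3,:3]@np.array([(u-d["cx"])/d["fx"],(v-d["cy"])/d["fy"],1]);o=T[:3,3]
    return o+r*(z-o[2])/r[2]
def proj(d,p):
    T=np.array(d["T"]);c=T[:3,:3].T@(np.array(p)-T[:3,3])
    return d["fx"]*c[0]/c[2]+d["cx"],d["fy"]*c[1]/c[2]+d["cy"]
def crop(d,u0,v0,u1,v1,s,name):
    c=d["img"][v0:v1,u0:u1,::-1];cv2.imwrite(name,cv2.resize(c,None,fx=s,fy=s,interpolation=cv2.INTER_CUBIC))
E
python3 - <<'E'
from h import *
d=ctrl.get_image("top");crop(d,230,160,410,280,4,"pics/topc.png")
s=ctrl.get_image("side");crop(s,240,150,400,280,4,"pics/sidec.png")
hsv=cv2.cvtColor(d["img"],cv2.COLOR_RGB2HSV)
m=cv2.inRange(hsv,(60,100,40),(95,255,255));m[:165]=0;m[215:]=0;m[:,:230]=0;m[:,370:]=0
c=max(cv2.findContours(m,0,2)[0],key=cv2.contourArea);r=cv2.minAreaRect(c);print("green",r)
b=cv2.boxPoints(r)
for p in b: print(p,ray(d,*p,0.028)[:2])
# wood board contour: non-grey
m=cv2.inRange(hsv,(0,60,50),(180,255,255));m[:228]=0;m[275:]=0;m[:,:270]=0;m[:,405:]=0
c=np.vstack([k for k in cv2.findContours(m,0,2)[0] if cv2.contourArea(k)>10]);r=cv2.minAreaRect(c);print("wood",r)
for p in cv2.boxPoints(r): print(p,ray(d,*p,0.012)[:2])
E
```

```text
green ((329.32000732421875, 182.25997924804688), (10.800000190734863, 10.200000762939453), 53.13010025024414)
[322.00003 180.99997] [ 0.65573056 -0.01029449]
[330.16    174.87997] [ 0.67373597 -0.03349921]
[336.63998 183.51999] [ 0.64874701 -0.05204937]
[328.48    189.63998] [ 0.63084082 -0.02886294]
wood ((337.60205078125, 250.2790069580078), (30.163806915283203, 116.79342651367188), 87.43623352050781)
[278.58917 237.82436] [0.49412111 0.11145216]
[395.2657  232.60005] [ 0.51109899 -0.2196568 ]
[396.61493 262.73364] [ 0.42594778 -0.22203506]
[279.93842 267.95795] [0.4095481  0.10605246]
```

View pics/topc.png

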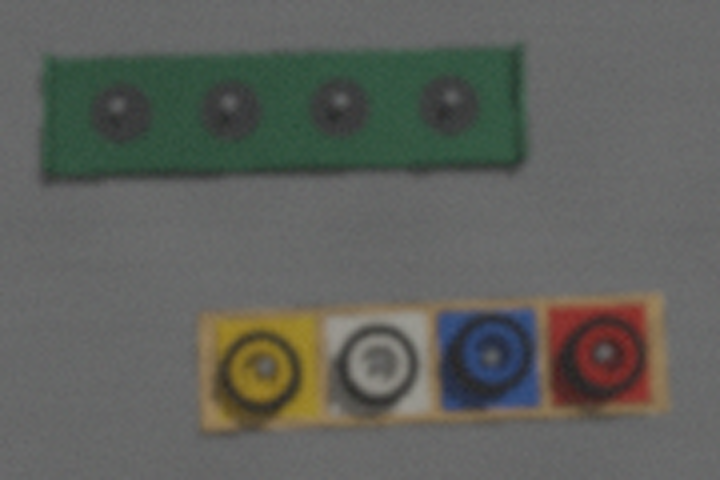

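View pics/sidec.png

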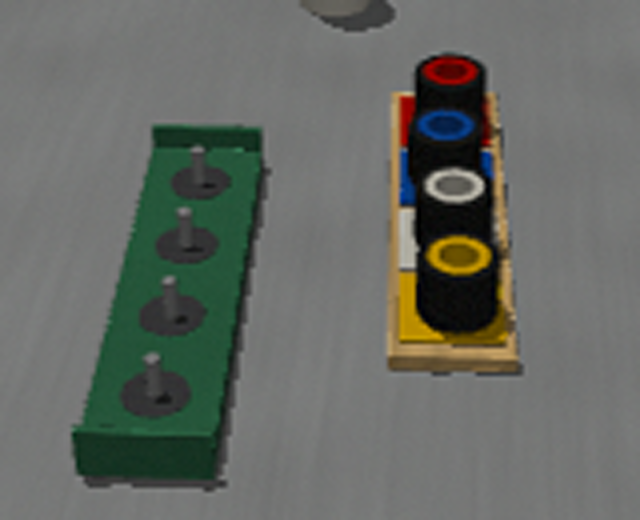

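```bash
python3 - <<'E'
from h import *
d=ctrl.get_image("top");i=d["img"].astype(int)
for p in [(301,188),(250,195),(274,188),(315,195),(301,178),(294,245),(380,262),(352,262),(287,188),(260,187)]: print(p,i[p[1],p[0]])
E
```

```text
(301, 188) [48 80 60]
(250, 195) [50 78 62]
(274, 188) [49 78 59]
(315, 195) [52 76 61]
(301, 178) [51 82 65]
(294, 245) [113  94  39]
(380, 262) [103  85  67]
(352, 262) [104  94  93]
(287, 188) [57 58 56]
(260, 187) [77 77 79]
```

```bash
python3 - <<'E'
from h import *
d=ctrl.get_image("top");s=ctrl.get_image("side")
# green rack in top
hsv=cv2.cvtColor(d["img"],cv2.COLOR_RGB2HSV)
m=cv2.inRange(hsv,(50,60,40),(95,255,255));m[:165]=0;m[215:]=0;m[:,:230]=0;m[:,375:]=0
c=max(cv2.findContours(m,0,2)[0],key=cv2.contourArea);r=cv2.minAreaRect(c)
P=[ray(d,*p,0.028)[:2] for p in cv2.boxPoints(r)];print("green",r,np.round(P,4).tolist(),np.mean(P,0))
# side bushes: components with colour inside hull of black
hs=cv2.cvtColor(s["img"],cv2.COLOR_RGB2HSV)
R={'red':((0,150,60),(8,255,255)),'yellow':((20,130,60),(32,255,255)),'blue':((100,130,50),(125,255,255)),'white':((0,0,120),(180,60,255))}
for k,(a,b) in R.items():
    m=cv2.inRange(hs,a,b);m[:150]=0;m[245:]=0;m[:,:335]=0;m[:,:][:,372:]=0
    for c in cv2.findContours(m,0,2)[0]:
        if cv2.contourArea(c)>25:
            x,y,w,h=cv2.boundingRect(c);print(k,cv2.contourArea(c),(x,y,w,h),"side",ray(s,x+(w-1)/2,y+(h-1)/2,.061)[:2].round(4))
for k,p in dict(yellow=(260,373),white=(378,364),blue=(488,355),red=(604,357)).items():
    u,v=230+(p[0]-1.5)/4,160+(p[1]-1.5)/4;print(k,"top",ray(d,u,v,.060)[:2].round(4))
for t,sd in zip([(121,112),(231,109),(340,107),(450,104)],[(155,393),(172,314),(187,244),(201,182)]):
    print("disk top",ray(d,230+(t[0]-1.5)/4,160+(t[1]-1.5)/4,.02)[:2].round(4),"side",ray(s,240+(sd[0]-1.5)/4,150+(sd[1]-1.5)/4,.02)[:2].round(4))
for sd in [(151,358),(168,281),(184,212),(198,150)]: print("tip",ray(s,240+(sd[0]-1.5)/4,150+(sd[1]-1.5)/4,.05)[:2].round(4))
print('bottle',ray(d,471,204,.165),'tin',ray(d,168,243,.07))
E
```

```text
green ((300.48236083984375, 187.55641174316406), (29.293949127197266, 119.44642639160156), 88.9291763305664) [[0.6741, 0.2221], [0.6834, -0.1187], [0.5986, -0.1197], [0.5897, 0.2179]] [0.63644648 0.05040719]
red 58.5 (346, 164, 14, 7) side [ 0.4617 -0.1727]
yellow 138.5 (339, 218, 28, 18) side [0.4539 0.1191]
yellow 113.5 (346, 209, 17, 10) side [0.4514 0.0649]
blue 75.0 (344, 177, 15, 8) side [ 0.4639 -0.0949]
white 30.0 (335, 215, 35, 30) side [0.4548 0.131 ]
white 36.0 (340, 202, 5, 15) side [0.4833 0.0473]
white 74.5 (347, 192, 14, 9) side [ 0.4547 -0.0155]
white 38.5 (335, 169, 8, 27) side [ 0.4997 -0.0844]
white 67.0 (335, 150, 17, 11) side [ 0.4941 -0.247 ]
yellow top [0.4494 0.0633]
white top [ 0.4559 -0.0169]
blue top [ 0.4625 -0.0919]
red top [ 0.4616 -0.1712]
disk top [0.6367 0.1669] side [0.6353 0.1661]
disk top [0.6395 0.0885] side [0.6376 0.0878]
disk top [0.6415 0.0106] side [0.64   0.0098]
disk top [ 0.6443 -0.0681] side [ 0.6419 -0.0673]
tip [0.6352 0.168 ]
tip [0.6377 0.0911]
tip [0.6397 0.0135]
tip [ 0.6419 -0.0645]
bottle [ 0.57088846 -0.39033407  0.165     ] tin [0.47335483 0.4044747  0.07      ]
```

Wheels from the top and side views agree within 3 mm, and posts within 3 mm on the 78 mm pitch. I'll grip across the rack (jaws along x), because the 22 mm gaps between wheels are too narrow for the fingers. First I go above yellow.

```bash
python3 -m handwheel '{"offset":[[0.3,-0.5,0],[0.8,-1.4,0],[1.3,-2.4,0],[1.8,-3.3,0],[2.3,-4.2,0],[2.9,-5.2,0],[3.4,-6.1,0],[3.9,-7.1,0],[4.4,-7.9,0],[4.7,-8.4,0]],"roll":[-0.6,-1.8,-3.1,-4.4,-5.7,-7,-8.3,-9.6,-10.9,-12.2]}' 85 40
python3 -m handwheel '{"offset":[[0.3,-0.5,0],[0.7,-1.3,0],[1.1,-2.1,0],[1.6,-3.0,0],[2.1,-3.9,0],[2.5,-4.6,0],[2.84,-5.18,0],[2.84,-5.18,-0.6],[2.84,-5.18,-1.2],[2.84,-5.18,-1.6]],"roll":[0,0,0,0,0,0,0,0,0,0]}' 
python3 - <<'E'
from h import *
o=ctrl.get_obs();print(o["q"],o["tool_rot"],o["tool_pos"])
from scipy.spatial.transform import Rotation as R
x=R.from_rotvec(o["tool_rot"]).as_matrix()[:,0];print(np.degrees(np.arctan2(x[1],x[0])))
s=ctrl.get_image("side");cv2.imwrite("pics/s1.png",s["img"][:,:,::-1])
E
```

```text
t: 1.35
tool_pos: [0.338, 0.2689, 0.196]
tool_rot: [3.141, 0.07, 0.002]
contact_force: [-0.4, 0.3, 0.1]
opening: 0.085
t: 2.35
tool_pos: [0.45, 0.0634, 0.1302]
tool_rot: [-3.14, -0.081, 0.003]
contact_force: [-0.0, -0.0, -0.1]
opening: 0.0851
[-2.41484562e-02 -3.25332516e-01  2.06505393e+00  2.17111024e-05
  1.40350318e+00 -7.56675260e-02] [-3.14044675e+00 -8.09086376e-02  2.55849498e-03] [0.44998877 0.06335974 0.13015747]
2.9516238664449554
```

View pics/s1.png

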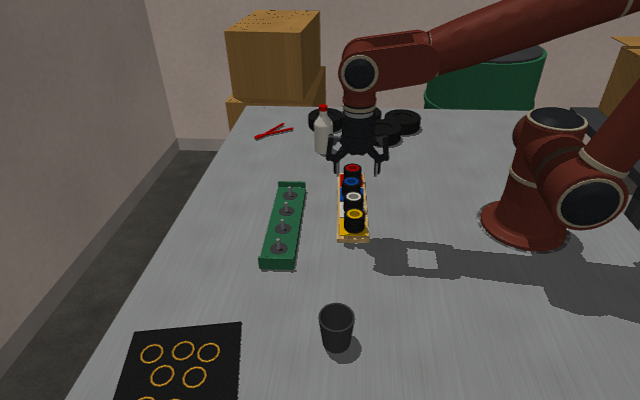

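```bash
python3 - <<'E'
from h import *
for n in("side","top"):
    s=ctrl.get_image(n);print(proj(s,[.45,.0634,.13]),proj(s,[.45,.0634,.06]));cv2.imwrite(f"pics/{n}2.png",s["img"][:,:,::-1])
o=ctrl.get_obs();print(o["q"],o["tool_pos"])
E
```

```text
(np.float64(355.4343251793372), np.float64(191.04659251444852)) (np.float64(354.55564087664646), np.float64(213.49805858292848))
(np.float64(293.3325836422989), np.float64(251.1511325765314)) (np.float64(294.58087153109005), np.float64(252.63775045743188))
[-2.33145482e-02 -3.25738864e-01  2.06429421e+00  2.49355540e-05
  1.40555735e+00 -7.56628674e-02] [0.44972111 0.06374098 0.13078507]
```

View pics/top2.png

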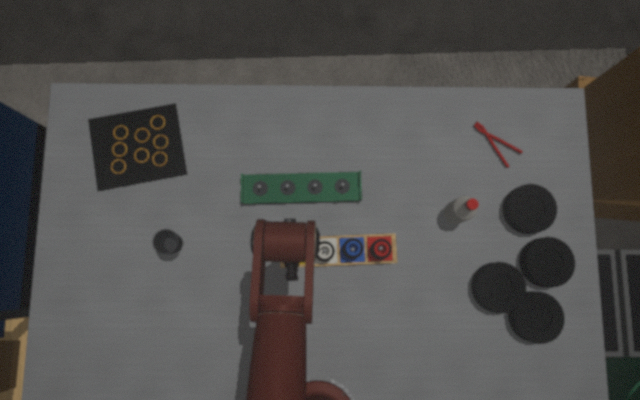

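View pics/side2.png

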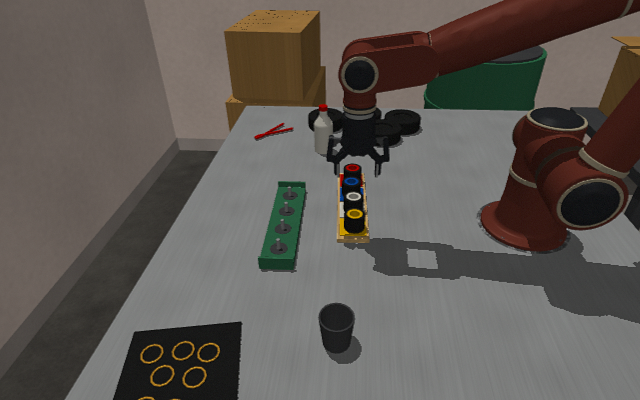

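```bash
python3 - <<'E'
from h import *
d=ctrl.get_image("side");crop(d,300,90,420,245,4,"pics/g2.png")
E
```

```text
(no output)
```

View pics/g2.png

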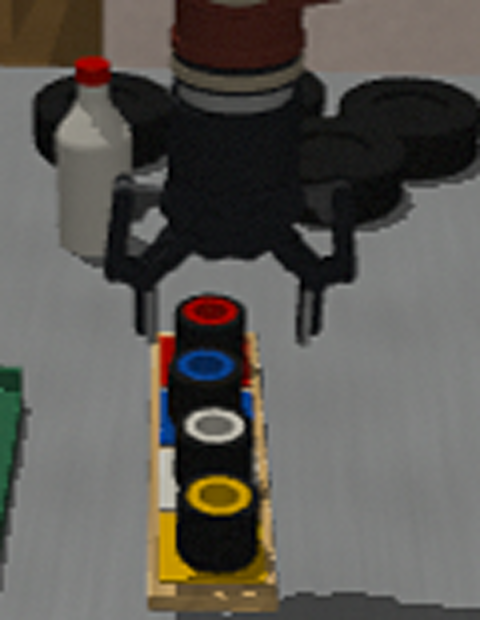

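```bash
python3 - <<'E'
from h import *
d=ctrl.get_image("side")
o=np.array(d["T"])[:3,3]
for u,v in [(336.2,174.5),(377.5,175)]:
    a=ray(d,u,v,0)-o
    for y in (.063,.053,.073): print(u,y,o+a*(y-o[1])/a[1])
t=ctrl.get_image("top");crop(t,240,200,400,300,4,"pics/t3.png")
E
```

```text
336.2 0.063 [0.4984464  0.063      0.17623658]
336.2 0.053 [0.49899751 0.053      0.17012452]
336.2 0.073 [0.49789528 0.073      0.18234863]
377.5 0.063 [0.39831318 0.063      0.17879729]
377.5 0.053 [0.39771406 0.053      0.17271465]
377.5 0.073 [0.3989123  0.073      0.18487993]
```

View pics/t3.png

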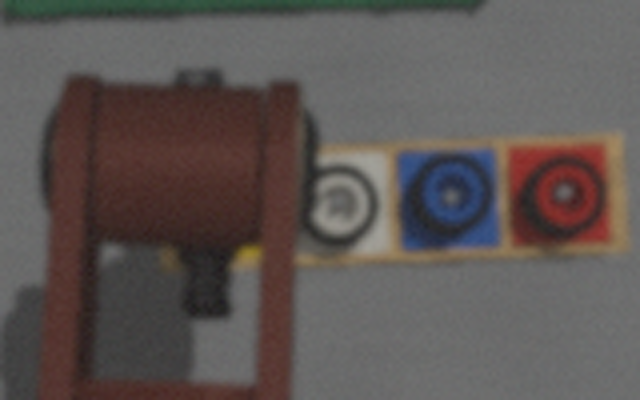

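Fingertip pixels (336,174) and (377,175) cast to x≈0.448 as expected, but to z≈0.177, where an open finger at this TCP should be near 0.143. I'll descend partway, which is safe either way, and recheck.

```bash
python3 -m handwheel '{"offset":[[0,0,-0.3],[0,0,-0.6],[0,0,-0.9],[0,0,-1.2],[0,0,-1.5],[0,0,-1.75],[0,0,-1.75],[0,0,-1.75],[0,0,-1.75],[0,0,-1.75]],"roll":[0,0,0,0,0,0,0,0,0,0]}' 
python3 - <<'E'
from h import *
d=ctrl.get_image("side");crop(d,300,110,420,245,4,"pics/g3.png")
E
```

```text
t: 3.65
tool_pos: [0.4513, 0.0637, 0.0626]
tool_rot: [3.14, 0.082, 0.002]
contact_force: [-0.2, -0.9, -0.2]
opening: 0.085
```

View pics/g3.png

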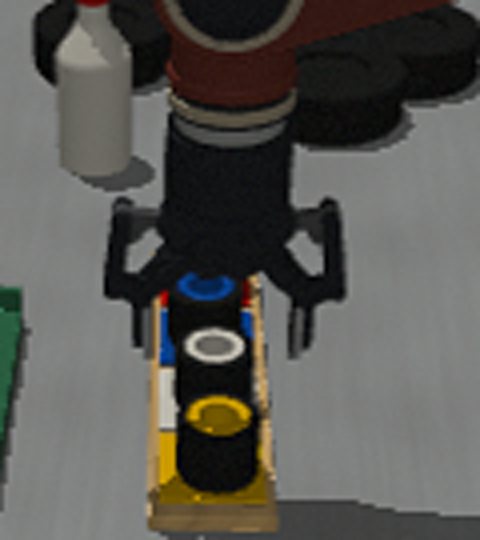

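```bash
python3 -m handwheel '{"offset":[[0,0,-0.2],[0,0,-0.4],[0,0,-0.6],[0,0,-0.8],[0,0,-0.9],[0,0,-0.9],[0,0,-0.9],[0,0,-0.9],[0,0,-0.9],[0,0,-0.9]],"roll":[0,0,0,0,0,0,0,0,0,0]}' 
python3 - <<'E'
from h import *
d=ctrl.get_image("side");crop(d,300,130,420,265,4,"pics/g4.png")
E
```

```text
t: 4.7
tool_pos: [0.4509, 0.0637, 0.0262]
tool_rot: [3.14, 0.082, 0.001]
contact_force: [0.3, -0.3, -0.0]
opening: 0.0849
```

View pics/g4.png

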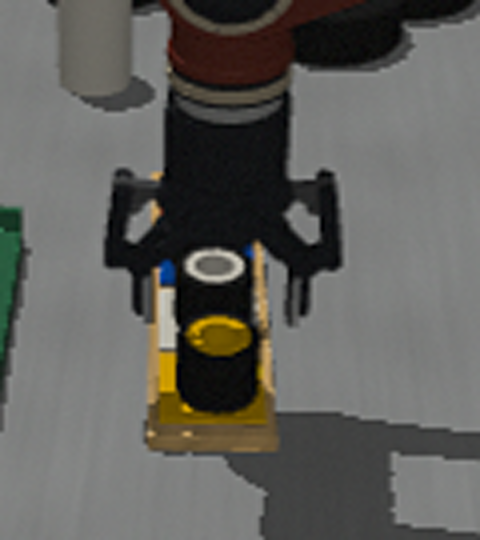

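```bash
python3 - <<'E'
from h import *
d=ctrl.get_image("side");t=ctrl.get_image("top")
print("bottle cap predicted in side",proj(d,ray(t,471,204,.168)))
for z in (.026,.039,.07): print(z,proj(d,[.451,.0637,z]),proj(d,[.5,.0637,z]))
cv2.imwrite("pics/s4.png",d["img"][:,:,::-1]);cv2.imwrite("pics/t4.png",t["img"][:,:,::-1])
crop(t,220,180,400,300,4,"pics/t4c.png")
E
```

```text
bottle cap predicted in side (np.float64(322.7709885593555), np.float64(105.9863025839148))
0.026 (np.float64(353.76890601625263), np.float64(223.87527290995595)) (np.float64(335.22753526295736), np.float64(223.04390554431097))
0.039 (np.float64(353.9191794535058), np.float64(219.97039837920812)) (np.float64(335.2533844599576), np.float64(219.14970727291433))
0.07 (np.float64(354.2857879151165), np.float64(210.4440305082974)) (np.float64(335.3164403960273), np.float64(209.6502896607673))
```

View pics/s4.png

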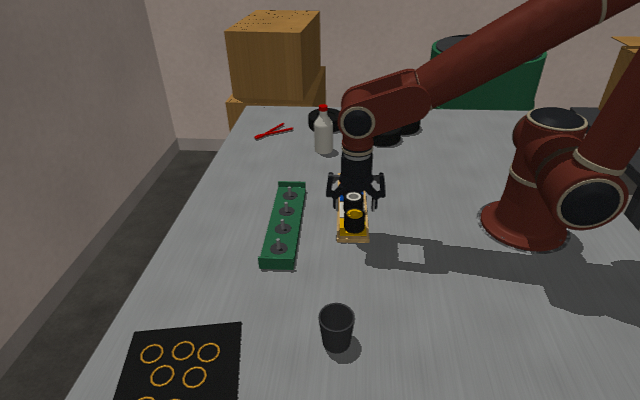

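View pics/t4c.png

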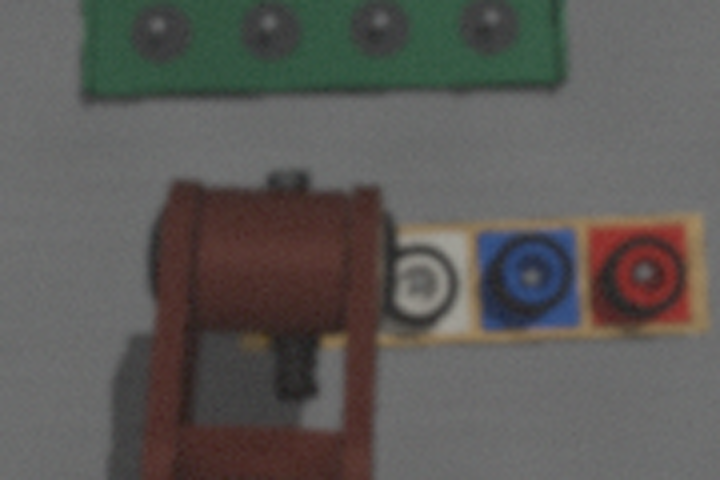

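The side camera checks out: the bottle cap is predicted at row 106 and seen at 106. The open tips, seen near row 211, therefore really sit about 30 mm above the reported TCP. I'll go lower in guarded steps and partly close.

```bash
python3 -m handwheel '{"offset":[[0,0,-0.05],[0,0,-0.1],[0,0,-0.15],[0,0,-0.2],[0,0,-0.2],[0,0,-0.2],[0,0,-0.2],[0,0,-0.2],[0,0,-0.2],[0,0,-0.2]],"roll":[0,0,0,0,0,0,0,0,0,0]}' 64 40
python3 - <<'E'
from h import *
d=ctrl.get_image("side");crop(d,300,130,420,265,4,"pics/g5.png")
E
```

```text
t: 5.85
tool_pos: [0.4507, 0.0638, 0.0179]
tool_rot: [3.14, 0.082, 0.0]
contact_force: [-0.1, -0.1, -0.6]
opening: 0.0641
```

View pics/g5.png

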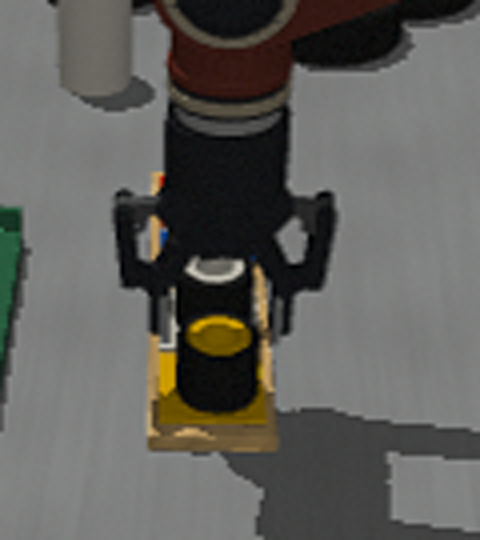

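```bash
python3 -m handwheel '{"offset":[[0,0,0],[0,0,0],[0,0,0],[0,0,0],[0,0,0],[0,0,0],[0,0,0],[0,0,0],[0,0,0],[0,0,0]],"roll":[0,0,0,0,0,0,0,0,0,0]}' 48 20
python3 - <<'E'
from h import *
d=ctrl.get_image("side");crop(d,300,130,420,265,4,"pics/g6.png")
E
```

```text
t: 6.9
tool_pos: [0.4508, 0.0637, 0.0182]
tool_rot: [3.14, 0.082, 0.0]
contact_force: [-2.9, -0.3, 6.2]
opening: 0.0533
```

View pics/g6.png

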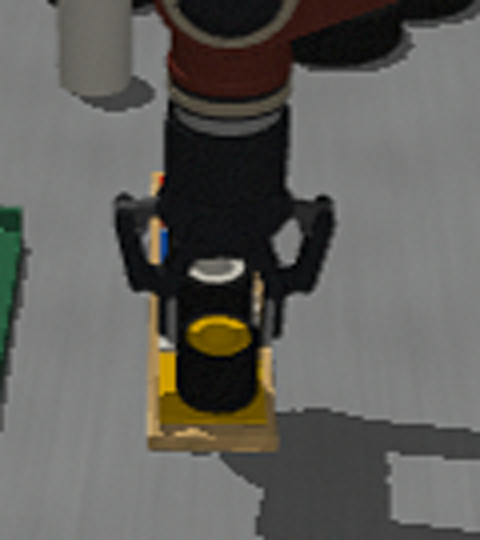

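Force and opening (53 mm, +6 N upward) agree with tips at the rim, so the images are right. I reopen and go lower.

```bash
python3 -m handwheel '{"offset":[[0,0,0],[0,0,0],[0,0,0],[0,0,0],[0,0,-0.05],[0,0,-0.1],[0,0,-0.15],[0,0,-0.2],[0,0,-0.2],[0,0,-0.2]],"roll":[0,0,0,0,0,0,0,0,0,0]}' 75 40
python3 - <<'E'
from h import *
d=ctrl.get_image("side");crop(d,300,130,420,265,4,"pics/g7.png")
E
```

```text
t: 7.95
tool_pos: [0.4506, 0.0637, 0.0097]
tool_rot: [3.14, 0.082, -0.0]
contact_force: [1.2, 0.2, -0.2]
opening: 0.0752
```

View pics/g7.png

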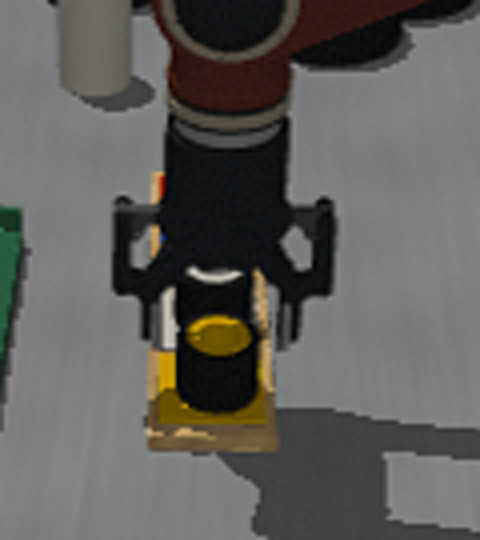

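```bash
python3 -m handwheel '{"offset":[[0,0,-0.05],[0,0,-0.1],[0,0,-0.15],[0,0,-0.2],[0,0,-0.2],[0,0,-0.2],[0,0,-0.2],[0,0,-0.2],[0,0,-0.2],[0,0,-0.2]],"roll":[0,0,0,0,0,0,0,0,0,0]}' 75 40
python3 - <<'E'
from h import *
d=ctrl.get_image("side");crop(d,300,130,420,265,4,"pics/g8.png")
E
```

```text
t: 9.0
tool_pos: [0.4507, 0.0638, 0.0019]
tool_rot: [-3.14, -0.082, -0.0]
contact_force: [-0.4, -0.3, 0.4]
opening: 0.0749
```

View pics/g8.png

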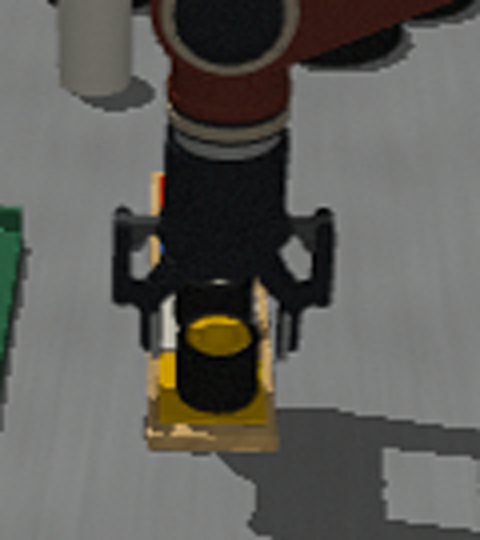

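The tips are still about 43 mm up by the picture, with no contact although the reported TCP is at z=0.002. So the reported height runs about 30 mm low. I go 12 mm further and then grip.

```bash
python3 -m handwheel '{"offset":[[0,0,-0.1],[0,0,-0.2],[0,0,-0.3],[0,0,-0.3],[0,0,-0.3],[0,0,-0.3],[0,0,-0.3],[0,0,-0.3],[0,0,-0.3],[0,0,-0.3]],"roll":[0,0,0,0,0,0,0,0,0,0]}' 75 40
python3 -m handwheel '{"offset":[[0,0,0],[0,0,0],[0,0,0],[0,0,0],[0,0,0],[0,0,0],[0,0,0],[0,0,0],[0,0,0],[0,0,0]],"roll":[0,0,0,0,0,0,0,0,0,0]}' 48 40
python3 - <<'E'
from h import *
d=ctrl.get_image("side");crop(d,300,130,420,265,4,"pics/g9.png")
E
```

```text
t: 10.05
tool_pos: [0.4507, 0.0637, -0.0101]
tool_rot: [3.141, 0.082, 0.0]
contact_force: [0.6, 0.7, 0.1]
opening: 0.0751
t: 11.05
tool_pos: [0.451, 0.0637, -0.0099]
tool_rot: [3.141, 0.082, 0.001]
contact_force: [1.6, 0.0, 4.4]
opening: 0.0542
```

View pics/g9.png

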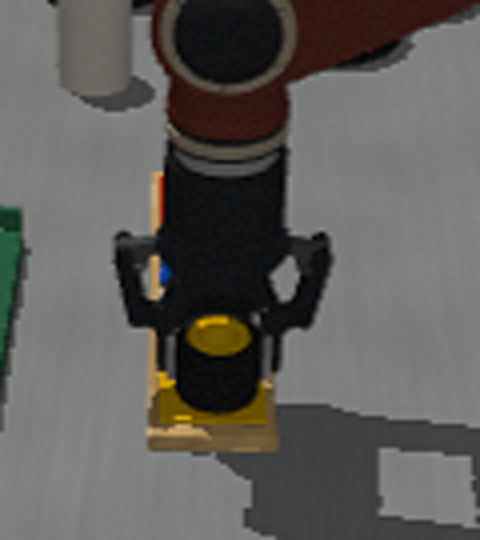

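```bash
python3 -m handwheel '{"offset":[[0,0,0.2],[0,0,0.5],[0,0,0.8],[0,0,1.1],[0,0,1.4],[0,0,1.7],[0,0,1.9],[0,0,2.0],[0,0,2.0],[0,0,2.0]],"roll":[0,0,0,0,0,0,0,0,0,0]}'
python3 -m handwheel '{"offset":[[0.3,-0.2,0],[1,-0.7,0],[1.8,-1.2,0],[2.6,-1.7,0],[3.3,-2.2,0],[4,-2.7,0],[4.5,-3,0],[4.8,-3.28,0],[4.8,-3.28,0],[4.8,-3.28,0]],"roll":[0,0,0,0,0,0,0,0,0,0]}'
python3 - <<'E'
from h import *
d=ctrl.get_image("side");crop(d,230,100,400,250,4,"pics/g10.png")
d=ctrl.get_image("top");crop(d,230,150,410,280,4,"pics/t10.png")
E
```

```text
t: 12.1
tool_pos: [0.4503, 0.0637, 0.0694]
tool_rot: [-3.14, -0.082, 0.001]
contact_force: [0.0, -0.5, -1.9]
opening: 0.0543
t: 13.1
tool_pos: [0.6417, -0.0672, 0.0686]
tool_rot: [-3.14, -0.082, 0.004]
contact_force: [-0.8, -0.3, -2.0]
opening: 0.054
```

View pics/g10.png

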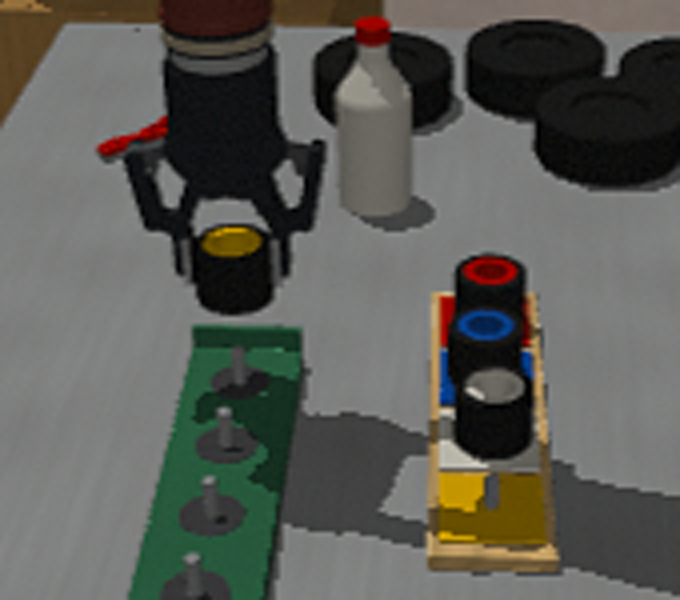

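View pics/t10.png

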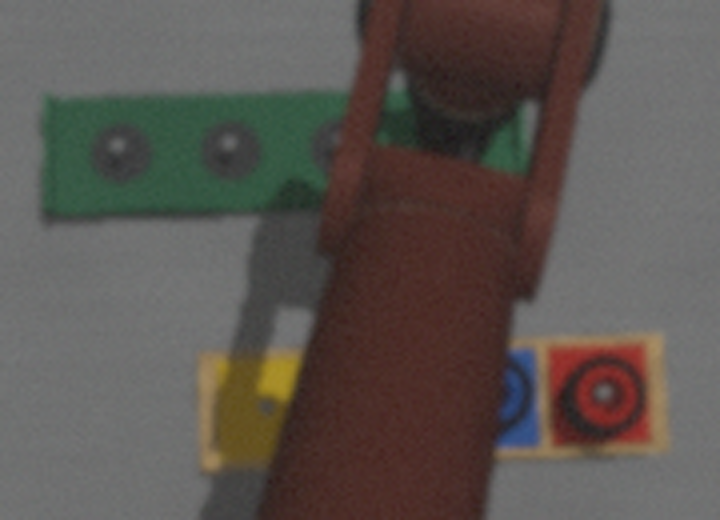

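```bash
cat >> h.py <<'E'
RNG={'red':((0,150,40),(8,255,255)),'yellow':((20,130,40),(32,255,255)),'blue':((100,130,40),(125,255,255)),'white':((0,0,110),(180,40,255))}
def bush(k,z,u0,v0,u1,v1):
    s=ctrl.get_image("side");hs=cv2.cvtColor(s["img"],cv2.COLOR_RGB2HSV)
    m=cv2.inRange(hs,*RNG[k]);M=m*0;M[v0:v1,u0:u1]=m[v0:v1,u0:u1]
    for c in cv2.findContours(M,0,2)[0]:
        if cv2.contourArea(c)>25:
            x,y,w,h=cv2.boundingRect(c);print(k,cv2.contourArea(c),(x,y,w,h),ray(s,x+(w-1)/2,y+(h-1)/2,z).round(4))
E
python3 -c "
from h import *
bush('yellow',.1405,265,140,310,185)"
```

```text
yellow 81.5 (280, 156, 16, 8) [ 0.6416 -0.0666  0.1405]
```

The held wheel ray-casts to (0.6416, -0.0666) at its expected height, within 2 mm of post D. I lower and release.

```bash
python3 -m handwheel '{"offset":[[0,0,-0.2],[0,0,-0.5],[0,0,-0.8],[0,0,-1.1],[0,0,-1.35],[0,0,-1.55],[0,0,-1.7],[0,0,-1.8],[0,0,-1.86],[0,0,-1.86]],"roll":[0,0,0,0,0,0,0,0,0,0]}'
python3 - <<'E'
from h import *
d=ctrl.get_image("side");crop(d,230,100,400,250,4,"pics/g11.png")
E
```

```text
t: 14.25
tool_pos: [0.6427, -0.0675, -0.0047]
tool_rot: [3.14, 0.082, -0.0]
contact_force: [-0.2, -0.8, -1.4]
opening: 0.0542
```

View pics/g11.png

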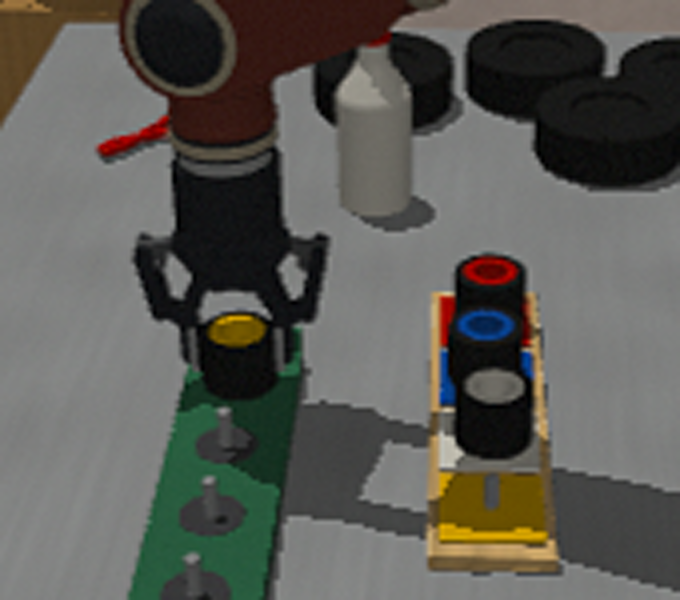

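```bash
python3 -m handwheel '{"offset":[[0,0,0],[0,0,0],[0,0,0],[0,0,0],[0,0,0.2],[0,0,0.5],[0,0,0.9],[0,0,1.3],[0,0,1.7],[0,0,2.1]],"roll":[0,0,0,0,0,0,0,0,0,0]}' 78 40
python3 -m handwheel '{"offset":[[-0.3,0.1,0],[-1,0.3,0],[-1.9,0.5,0],[-2.7,0.8,0],[-3.4,1,0],[-4,1.1,0],[-4.4,1.2,0],[-4.68,1.29,0],[-4.68,1.29,0],[-4.68,1.29,0]],"roll":[0,0,0,0,0,0,0,0,0,0]}'
python3 - <<'E'
from h import *
d=ctrl.get_image("side");crop(d,230,100,400,250,4,"pics/g12.png")
bush('yellow',.065,265,160,310,205)
bush('white',.061,320,170,370,205)
E
```

```text
t: 15.3
tool_pos: [0.6431, -0.0675, 0.0817]
tool_rot: [3.14, 0.082, 0.002]
contact_force: [1.0, 0.2, 0.3]
opening: 0.0779
t: 16.3
tool_pos: [0.4561, -0.016, 0.0803]
tool_rot: [3.14, 0.082, 0.003]
contact_force: [0.1, -0.5, 0.3]
opening: 0.078
yellow 82.5 (281, 179, 16, 8) [ 0.6431 -0.0658  0.065 ]
white 28.5 (346, 192, 15, 7) [ 0.4562 -0.0203  0.061 ]
white 105.5 (362, 170, 8, 35) [ 0.422  -0.0631  0.061 ]
white 535.0 (320, 170, 18, 35) [ 0.5267 -0.056   0.061 ]
```

View pics/g12.png

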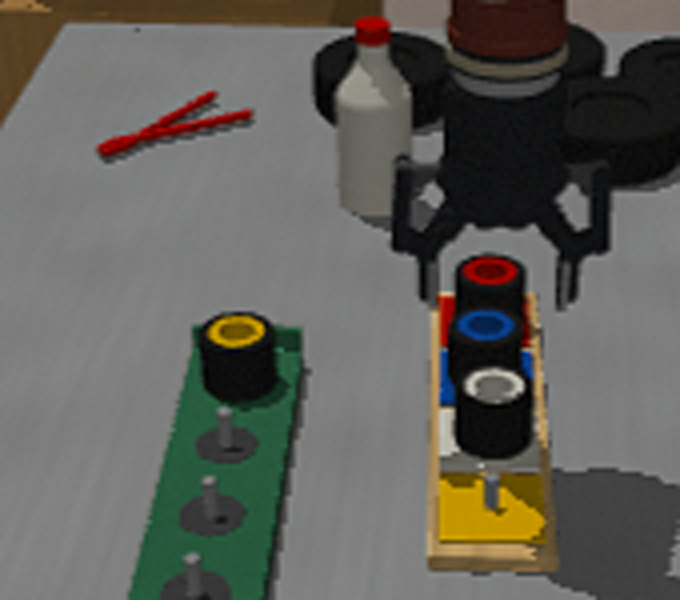

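Yellow is seated on post D (0.643, -0.066) with its bush at crop (237,330). Next is white.

```bash
python3 -m handwheel '{"offset":[[0,0,-0.3],[0,0,-0.7],[0,0,-1.1],[0,0,-1.5],[0,0,-1.8],[0,0,-2.0],[0,0,-2.15],[0,0,-2.25],[0,0,-2.25],[0,0,-2.25]],"roll":[0,0,0,0,0,0,0,0,0,0]}'
python3 -m handwheel '{"offset":[[0,0,0],[0,0,0],[0,0,0],[0,0,0],[0,0,0],[0,0,0],[0,0,0],[0,0,0],[0,0,0.15],[0,0,0.3]],"roll":[0,0,0,0,0,0,0,0,0,0]}' 48 40
```

```text
t: 17.45
tool_pos: [0.4559, -0.0159, -0.0101]
tool_rot: [3.14, 0.082, 0.001]
contact_force: [0.3, -0.2, 0.9]
opening: 0.0781
t: 18.45
tool_pos: [0.4545, -0.0157, 0.001]
tool_rot: [-3.14, -0.082, 0.003]
contact_force: [-0.4, 0.5, -0.8]
opening: 0.0545
```

```bash
python3 -m handwheel '{"offset":[[0,0,0.2],[0,0,0.5],[0,0,0.8],[0,0,1.1],[0,0,1.4],[0,0,1.7],[0.3,0,1.7],[0.8,0.1,1.7],[1.5,0.2,1.7],[2.2,0.3,1.7]],"roll":[0,0,0,0,0,0,0,0,0,0]}'
python3 -m handwheel '{"offset":[[0.6,0.1,0],[1.2,0.2,0],[1.7,0.27,0],[2.1,0.32,0],[2.35,0.36,0],[2.41,0.37,0],[2.41,0.37,0],[2.41,0.37,0],[2.41,0.37,0],[2.41,0.37,0]],"roll":[0,0,0,0,0,0,0,0,0,0]}'
python3 - <<'E'
from h import *
d=ctrl.get_image("side");crop(d,230,100,400,250,4,"pics/g13.png")
bush('white',.1405,270,150,310,200)
E
```

```text
t: 19.45
tool_pos: [0.5444, -0.0037, 0.0701]
tool_rot: [3.14, 0.082, 0.001]
contact_force: [0.8, 0.3, -0.3]
opening: 0.0548
t: 20.45
tool_pos: [0.6394, 0.0109, 0.0695]
tool_rot: [-3.14, -0.082, 0.0]
contact_force: [-0.7, 0.2, -1.7]
opening: 0.0542
white 61.5 (270, 184, 7, 16) [0.6524 0.095  0.1405]
white 71.0 (274, 164, 19, 9) [ 0.6465 -0.0197  0.1405]
white 140.5 (300, 155, 10, 45) [0.583  0.0223 0.1405]
white 40.0 (296, 154, 7, 12) [ 0.6096 -0.0686  0.1405]
```

View pics/g13.png

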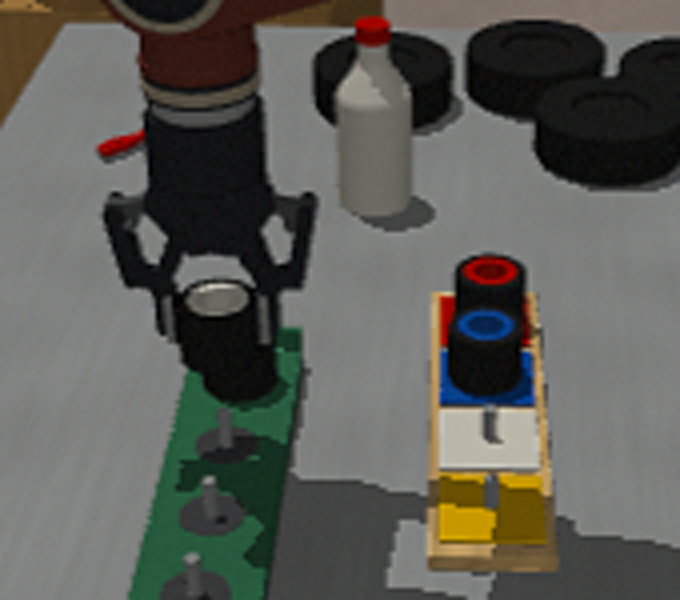

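```bash
python3 -c "
from h import *
print(ray(ctrl.get_image('side'),283.9,174.1,.1405))"
```

```text
[0.63893201 0.01146432 0.1405    ]
```

White's bush at (283.9,174.1) casts to (0.639, 0.0115), within 2 mm of post C. I lower and release.

```bash
python3 -m handwheel '{"offset":[[0,0,-0.2],[0,0,-0.5],[0,0,-0.8],[0,0,-1.1],[0,0,-1.35],[0,0,-1.55],[0,0,-1.7],[0,0,-1.8],[0,0,-1.86],[0,0,-1.86]],"roll":[0,0,0,0,0,0,0,0,0,0]}'
python3 -m handwheel '{"offset":[[0,0,0],[0,0,0],[0,0,0],[0,0,0],[0,0,0.2],[0,0,0.5],[0,0,0.9],[0,0,1.3],[0,0,1.7],[0,0,2.1]],"roll":[0,0,0,0,0,0,0,0,0,0]}' 78 40
```

```text
t: 21.6
tool_pos: [0.6399, 0.011, -0.005]
tool_rot: [-3.141, -0.082, -0.0]
contact_force: [0.2, 0.5, -0.3]
opening: 0.0547
t: 22.6
tool_pos: [0.6403, 0.0109, 0.0812]
tool_rot: [3.14, 0.082, 0.002]
contact_force: [0.9, 1.1, -0.7]
opening: 0.0777
```

```bash
python3 -m handwheel '{"offset":[[-0.4,-0.2,0],[-1.1,-0.6,0],[-1.9,-1.1,0],[-2.7,-1.6,0],[-3.4,-2,0],[-4,-2.4,0],[-4.35,-2.57,0],[-4.43,-2.61,0],[-4.43,-2.61,0],[-4.43,-2.61,0]],"roll":[0,0,0,0,0,0,0,0,0,0]}'
python3 - <<'E'
from h import *
d=ctrl.get_image("side");crop(d,230,100,400,250,4,"pics/g14.png")
bush('blue',.061,330,170,370,205)
E
```

```text
t: 23.6
tool_pos: [0.4635, -0.0933, 0.0797]
tool_rot: [3.14, 0.083, 0.002]
contact_force: [0.4, 0.4, -0.0]
opening: 0.0783
blue 79.5 (340, 188, 23, 14) [ 0.4618 -0.0223  0.061 ]
blue 76.0 (344, 177, 15, 8) [ 0.4639 -0.0949  0.061 ]
```

View pics/g14.png

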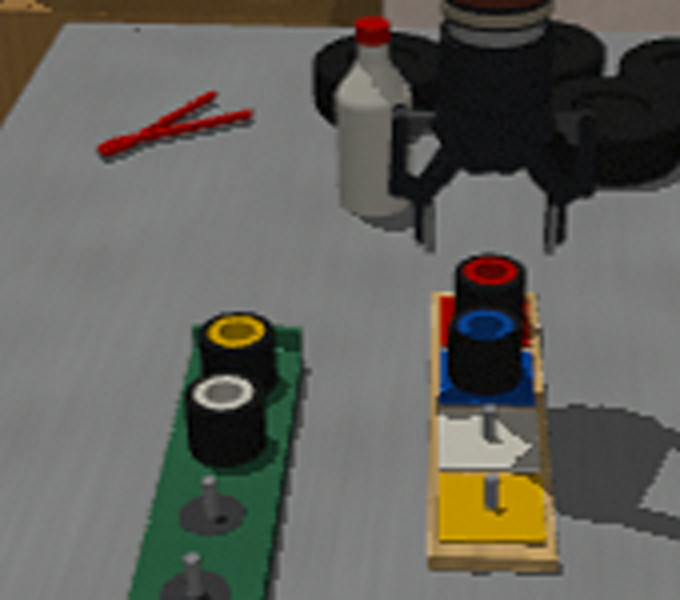

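White is seated on post C, bush at crop (223,392). Next I pick blue.

```bash
python3 -m handwheel '{"offset":[[0,0,-0.3],[0,0,-0.7],[0,0,-1.1],[0,0,-1.5],[0,0,-1.8],[0,0,-2.0],[0,0,-2.15],[0,0,-2.25],[0,0,-2.25],[0,0,-2.25]],"roll":[0,0,0,0,0,0,0,0,0,0]}'
python3 -m handwheel '{"offset":[[0,0,0],[0,0,0],[0,0,0],[0,0,0],[0,0,0],[0,0,0],[0,0,0],[0,0,0],[0,0,0.15],[0,0,0.3]],"roll":[0,0,0,0,0,0,0,0,0,0]}' 48 40
```

```text
t: 24.7
tool_pos: [0.4631, -0.0936, -0.0105]
tool_rot: [3.14, 0.082, 0.001]
contact_force: [-0.6, -0.5, 1.1]
opening: 0.0778
t: 25.7
tool_pos: [0.4617, -0.0931, 0.0005]
tool_rot: [-3.14, -0.082, 0.003]
contact_force: [0.0, 0.0, -1.1]
opening: 0.0542
```

```bash
python3 -m handwheel '{"offset":[[0,0,0.2],[0,0,0.5],[0,0,0.8],[0,0,1.1],[0,0,1.4],[0,0,1.7],[0.2,0.2,1.7],[0.6,0.6,1.7],[1.1,1.1,1.7],[1.6,1.6,1.7]],"roll":[0,0,0,0,0,0,0,0,0,0]}'
python3 -m handwheel '{"offset":[[0.5,0.5,0],[1.1,1.1,0],[1.6,1.7,0],[2.1,2.2,0],[2.5,2.6,0],[2.7,2.85,0],[2.77,2.95,0],[2.77,2.95,0],[2.77,2.95,0],[2.77,2.95,0]],"roll":[0,0,0,0,0,0,0,0,0,0]}'
python3 - <<'E'
from h import *
d=ctrl.get_image("side");crop(d,230,100,400,250,4,"pics/g15.png")
bush('blue',.1405,260,150,310,220)
E
```

```text
t: 26.7
tool_pos: [0.5274, -0.0282, 0.0686]
tool_rot: [-3.14, -0.082, 0.001]
contact_force: [1.2, 0.0, -1.4]
opening: 0.0543
t: 27.7
tool_pos: [0.6369, 0.0878, 0.0689]
tool_rot: [3.14, 0.081, -0.001]
contact_force: [-0.3, -0.6, -0.4]
opening: 0.054
blue 108.5 (272, 186, 17, 10) [0.6359 0.0894 0.1405]
```

View pics/g15.png

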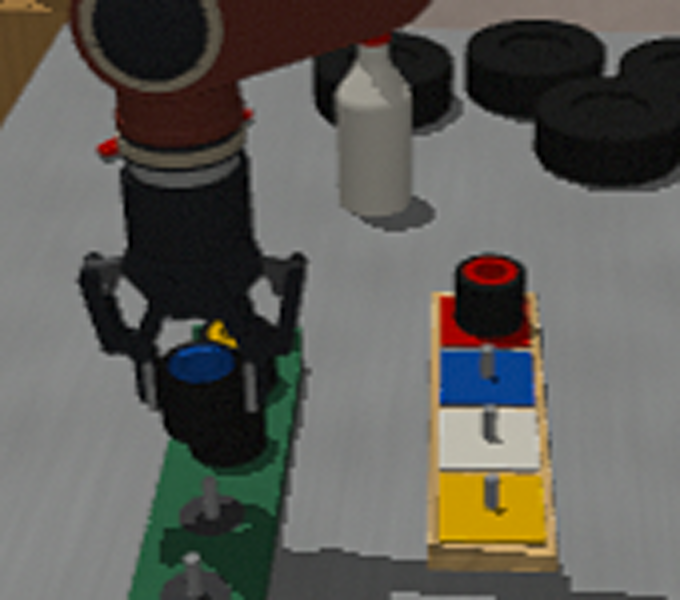

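Blue is held at (0.636, 0.089), above post B (0.638, 0.0885). I lower, release, lift, and go to red.

```bash
python3 -m handwheel '{"offset":[[0,0,-0.2],[0,0,-0.5],[0,0,-0.8],[0,0,-1.1],[0,0,-1.35],[0,0,-1.55],[0,0,-1.7],[0,0,-1.8],[0,0,-1.86],[0,0,-1.86]],"roll":[0,0,0,0,0,0,0,0,0,0]}'
python3 -m handwheel '{"offset":[[0,0,0],[0,0,0],[0,0,0],[0,0,0],[0,0,0.2],[0,0,0.5],[0,0,0.9],[0,0,1.3],[0,0,1.7],[0,0,2.1]],"roll":[0,0,0,0,0,0,0,0,0,0]}' 78 40
```

```text
t: 28.8
tool_pos: [0.6375, 0.0886, -0.0055]
tool_rot: [3.141, 0.082, 0.0]
contact_force: [0.7, 0.1, -1.1]
opening: 0.054
t: 29.8
tool_pos: [0.6379, 0.0886, 0.0809]
tool_rot: [3.141, 0.082, 0.002]
contact_force: [-0.2, 0.1, 0.1]
opening: 0.0777
```

```bash
python3 -m handwheel '{"offset":[[-0.3,-0.4,0],[-0.8,-1.2,0],[-1.4,-2.1,0],[-2,-3,0],[-2.6,-3.9,0],[-3.2,-4.8,0],[-3.8,-5.6,0],[-4.2,-6.2,0],[-4.4,-6.5,0],[-4.4,-6.5,0]],"roll":[0,0,0,0,0,0,0,0,0,0]}'
python3 - <<'E'
from h import *
d=ctrl.get_image("side");crop(d,230,100,400,250,4,"pics/g16.png")
bush('red',.061,330,155,370,178)
bush('blue',.065,260,190,310,235)
E
```

```text
t: 30.8
tool_pos: [0.4612, -0.1725, 0.0794]
tool_rot: [3.14, 0.078, 0.002]
contact_force: [-0.5, -0.3, 0.8]
opening: 0.078
red 67.0 (345, 164, 15, 7) [ 0.4632 -0.1726  0.061 ]
blue 112.5 (274, 210, 16, 10) [0.6376 0.0878 0.065 ]
```

View pics/g16.png

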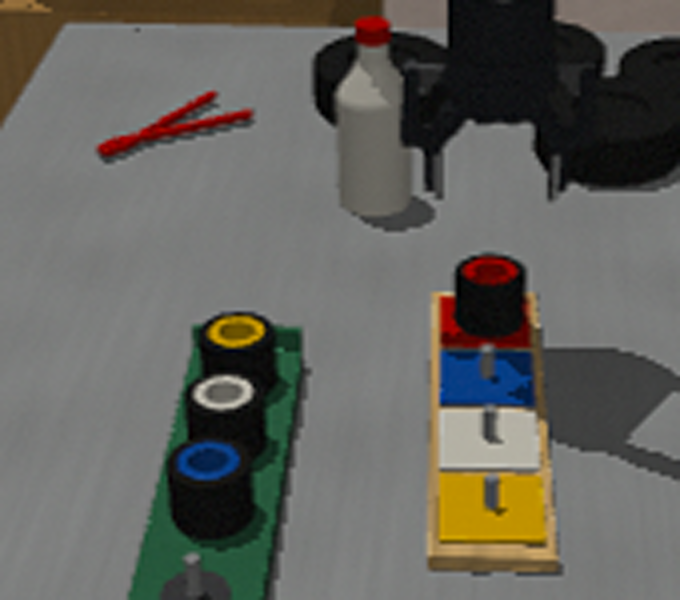

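Blue is seated on post B at (0.638, 0.088). Next I pick red.

```bash
python3 -m handwheel '{"offset":[[0,0,-0.3],[0,0,-0.7],[0,0,-1.1],[0,0,-1.5],[0,0,-1.8],[0,0,-2.0],[0,0,-2.15],[0,0,-2.25],[0,0,-2.25],[0,0,-2.25]],"roll":[0,0,0,0,0,0,0,0,0,0]}'
python3 -m handwheel '{"offset":[[0,0,0],[0,0,0],[0,0,0],[0,0,0],[0,0,0],[0,0,0],[0,0,0],[0,0,0],[0,0,0.15],[0,0,0.3]],"roll":[0,0,0,0,0,0,0,0,0,0]}' 48 40
```

```text
t: 31.95
tool_pos: [0.4619, -0.1717, -0.0109]
tool_rot: [3.14, 0.082, 0.001]
contact_force: [-1.0, -1.6, -0.7]
opening: 0.0783
t: 32.95
tool_pos: [0.4607, -0.171, 0.0002]
tool_rot: [-3.14, -0.082, 0.002]
contact_force: [-0.5, -1.0, -1.7]
opening: 0.0558
```

```bash
python3 -m handwheel '{"offset":[[0,0,0.2],[0,0,0.5],[0,0,0.8],[0,0,1.1],[0,0,1.4],[0,0,1.7],[0.1,0.2,1.7],[0.3,0.6,1.7],[0.6,1.2,1.7],[1,1.9,1.7]],"roll":[0,0,0,0,0,0,0,0,0,0]}'
python3 -m handwheel '{"offset":[[0.4,0.8,0],[0.8,1.6,0],[1.2,2.4,0],[1.7,3.3,0],[2.1,4.1,0],[2.6,5,0],[3,5.8,0],[3.25,6.3,0],[3.36,6.55,0],[3.36,6.55,0]],"roll":[0,0,0,0,0,0,0,0,0,0]}'
python3 - <<'E'
from h import *
d=ctrl.get_image("side");crop(d,230,130,400,280,4,"pics/g17.png")
bush('red',.1405,250,180,310,250)
E
```

```text
t: 33.95
tool_pos: [0.5014, -0.0944, 0.0681]
tool_rot: [-3.14, -0.08, 0.001]
contact_force: [0.2, -0.3, -1.0]
opening: 0.0557
t: 34.95
tool_pos: [0.6355, 0.1679, 0.0679]
tool_rot: [3.14, 0.085, -0.002]
contact_force: [0.4, -0.2, -0.7]
opening: 0.0557
red 131.5 (266, 204, 18, 11) [0.6354 0.1672 0.1405]
```

View pics/g17.png

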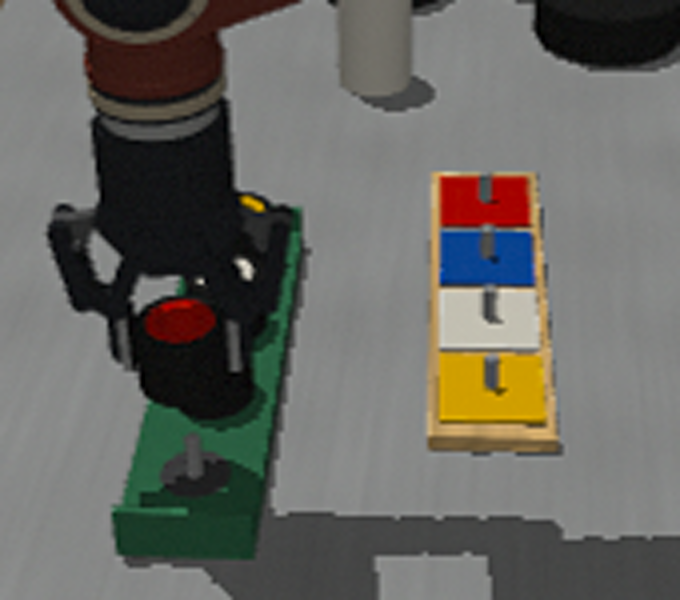

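```bash
python3 -m handwheel '{"offset":[[0,0,-0.2],[0,0,-0.5],[0,0,-0.8],[0,0,-1.1],[0,0,-1.35],[0,0,-1.55],[0,0,-1.7],[0,0,-1.8],[0,0,-1.86],[0,0,-1.86]],"roll":[0,0,0,0,0,0,0,0,0,0]}'
python3 -m handwheel '{"offset":[[0,0,0],[0,0,0],[0,0,0],[0,0,0],[0,0,0.2],[0,0,0.5],[0,0,0.9],[0,0,1.4],[0,0,2],[0,0,2.6]],"roll":[0,0,0,0,0,0,0,0,0,0]}' 78 40
python3 -m handwheel '{"offset":[[-0.3,0,0.3],[-0.9,0,0.6],[-1.6,0,0.9],[-2.4,0,1.0],[-3.2,0,1],[-4,0,1],[-4.5,0,1],[-4.8,0,1],[-5,0,1],[-5,0,1]],"roll":[0,0,0,0,0,0,0,0,0,0]}'
python3 - <<'E'
from h import *
d=ctrl.get_image("side");crop(d,230,130,400,280,4,"pics/g18.png")
t=ctrl.get_image("top");crop(t,150,150,330,280,4,"pics/t18.png");cv2.imwrite("pics/t18f.png",t["img"][:,:,::-1])
bush('red',.065,250,200,310,265);bush('blue',.065,260,190,310,235);bush('yellow',.065,265,160,310,205);bush('white',.065,275,190,300,208)
E
```

```text
t: 36.05
tool_pos: [0.6359, 0.1666, -0.0058]
tool_rot: [-3.14, -0.082, -0.0]
contact_force: [0.5, -0.4, -1.3]
opening: 0.0557
t: 37.05
tool_pos: [0.6363, 0.1666, 0.1009]
tool_rot: [-3.14, -0.082, -0.003]
contact_force: [0.9, -0.0, 0.1]
opening: 0.078
t: 38.05
tool_pos: [0.4358, 0.1667, 0.1394]
tool_rot: [-3.14, -0.083, -0.003]
contact_force: [0.7, -0.5, 0.1]
opening: 0.0778
red 134.0 (268, 229, 18, 11) [0.6365 0.1667 0.065 ]
blue 112.5 (274, 210, 16, 10) [0.6376 0.0878 0.065 ]
yellow 82.5 (281, 179, 16, 8) [ 0.6431 -0.0658  0.065 ]
white 80.5 (278, 194, 15, 9) [0.6406 0.0129 0.065 ]
```

View pics/g18.png

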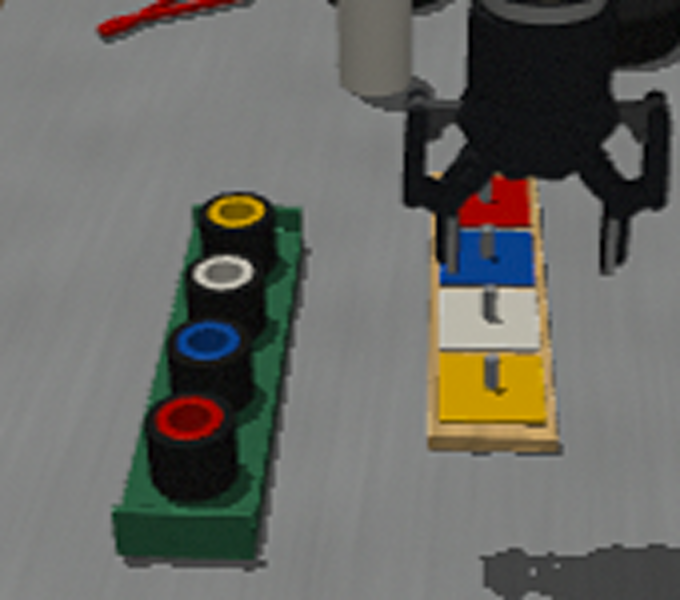

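View pics/t18f.png

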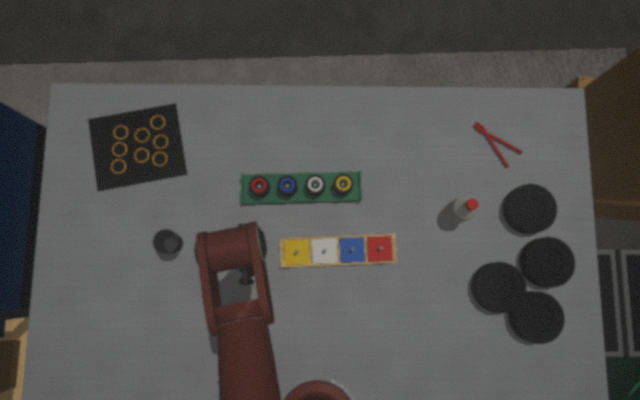

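The top view shows the press rack from the left as red (259,187), blue (288,186), white (316,185), yellow (344,184), which is the reverse of the squares. The wheels sit flat in the side view, and the bottle and tin are where they were. I hand in.

```bash
python3 -c "
from station import ctrl
print(ctrl.finish_job())"
```

```text
the job is handed in; nothing more can be done
None
```

All four wheels are on the press rack in reverse order, from the left red, blue, white, yellow. The job was handed in at about 38 s; it gives no verdict.

- **Position:** in the last side view, with the bush tops at their seated height, each wheel centre was within about 3 mm of its post (14 mm allowed).
- **Seating:** all four looked flat and fully down by eye; I did not measure tilt separately.
- **Release and bystanders:** the gripper was open and clear of everything, with contact force near zero. The bottle and tin sat at the same pixels as at the start.

**Disagreement:** the reported TCP height did not match the cameras. The fingertips appeared 30–37 mm higher than the reported tool height implied. A bottle-cap check confirmed the side camera, and the first grip only touched the yellow wheel's rim. I set grasp heights from the images instead, and every later pick and placement agreed with them. I did not find the cause.

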